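# Tip a cabinet power supply onto its back for wiring

## Robot

A 6-joint arm with a two-finger parallel gripper is mounted at the origin on the work surface. World frame = base frame: x ahead of the robot, y to its left, z up, the work surface at z = 0. Lengths are in m, angles in rad, forces in N, time in s.
With the tool pointing down it reaches from about 0.35 to 0.975 m from the base axis. Payload 4.9 kg.
Tool frame: the origin (TCP) lies midway between the tips of the shut fingers; the grasp point (between the pads) lies behind it (manip.tcp_to_grasp is the z of the grasp point in the tool frame, in m); z points along the fingers, y is the direction in which the jaws open and shut (so a half turn about z gives the same grasp; the last joint's range is limited). The gripper opens to 85 mm and grips with 20 to 120 N. Pads are 22 mm wide; open, the fingers measure 114 mm over their backs; the gripper's body (76 mm by 85 mm) begins 54 mm behind the grasp point. The pads swing forward as they close: fully open they stand 13 mm farther back than shut.
Start: joints at [-1.374, 0.053, 1.613, -0, 1.476, -0.119], TCP at [0.194, -0.594, 0.231] pointing down, gripper open.
Joint ranges: [-3.01, 3.01], [-1.01, 2.22], [0.06, 2.58], [-1.02, 4.17], [0.09, 2.62], [-3.14, 3.14]. Speed limits (rad/s): [2.57, 2.57, 3.14, 3.14, 3.14, 3.14].

## Interface

Orientations are given as a unit quaternion [w, x, y, z].
In Python, from plant import status, vision, order, regions_of, manip gives the robot as it stands. The module is installed in compiled form; this text tells all that it offers.
- The arm moves only by the shell command python3 -m crank 'ROWS'. ROWS is JSON, one flat list of numbers, 5 for each row, row after row: the shift along the tool's x, y, z in mm, then the turn about the tool's z in degrees, then the opening in per cent of the stroke, from 0 (shut) to 100 (fully open). In form: [tx, ty, tz, yaw, fingers, tx, ty, tz, yaw, fingers, ...]. A call has exactly 10 rows; each row is the pose to reach, as a shift and turn from the pose commanded when the call began, along the tool's axes at that moment; what a row does not reach only later rows make up. A row lasts 1/10 s, in which the tool goes at most 50 mm and 8.59 degrees, less where a joint would pass 70% of its speed; a pose out of reach is approached as far as the arm can. A call with a gripper value outside its range is refused whole. The fingers move at their own pace and stop on an object; the grip force is fixed at half the most. Time passes only in rows, so rows that repeat a pose let the fingers close, or fill a call up. It gives the time, the measured TCP pose, the force and the opening at its end, in the units of the state.
- status.state(): the state, without advancing time (a new reading comes with each control period).
- vision.grab_frame(name): name is "scene" or "top"; returns (picture, depth): 384x512x3 uint8, red, green, blue; 384x512 float32, m along the optical axis (not along the pixel's ray), 0 where there is no reading.
- vision.get_calibration(name): a dict with "camera_matrix" (3x3 intrinsics, pixels), "R" (3x3) and "t" (3): a world point X has camera coordinates R X + t. Camera axes: x right, y down, z forward; pixel columns grow to the right and rows downward; lengths in m; the calibration is good to about 2 mm. A picture is of the moment at which its call begins. get_calibration takes no time and is no camera call.
- order.job_done(): hands the job in, once; it reports no verdict.
Trained networks look in the newest picture that a camera, given by its name, has taken for a name from the list of things; names that differ only in an ending like _2 or _b are one class to them, and where a whole thing is asked for, a point or a joint stands for the part that bears it (a point fixed in the world has none). Each returns a list of dicts, best first, with "confidence" (0 to 1); they miss things now and then, are a little off and sometimes report something else, mostly with a low value. They report only what shows in the picture. A call takes as long as a camera call. They do not tell look-alikes from the thing itself.
- regions_of(camera, name): "region" (384x512 bool, what is visible of it) and "extent" ([centre column, centre row, width, height] in pixels, round what is visible of it).
The state is a dict: "time": time; "joint_pos": joint angles; "joint_vel": joint speeds; "joint_efforts": joint torques, N m; "tool_pos": TCP position; "tool_rot": TCP orientation; "contact_force": force on the tool from outside, world axes, zero at the start; "ft_torque": the same for the moment, N m; "gripper_width": opening from 0.0 (shut) to 1.0 (fully open).
Only numpy, scipy, OpenCV 4.12 (cv2) and the standard library are available. Lean on these libraries where they do the work, as an engineer would, in place of code of your own. Each camera call takes 0.05 s, during which the arm holds its last target. There are 200 camera calls.

## Task

Two box-shaped units of the same size stand on the bench in front of the low stop edge of the black rubber pad. Push the plain boxed power supply (closed case with vent slots on top and a row of screw terminals on the side away from the pad, not the finned heat sink) up against the stop edge and tip it over the edge onto the pad, so that it lies flat on its back on the rubber with its terminals facing up. Leave the finned heat sink standing where it is.

Things in the scene. Friction and masses are not known exactly. Their poses are not given: they have to be found in the camera images.
- supply_center (a point): Centre of the vented boxed power supply, 90 (x) x 65 (y) x 90 (z) mm, 0.5 kg, standing; its z axis is up. Its y axis points from the flat terminal face (black strip, brass screws: push here) to its flat back, which faces the stop edge, 20 to 65 mm off, square to it within 8 degrees; on its back y points down. It tips about the edge's top corner and falls over by itself past about 45 degrees.
- sink_center (a point): Centre of the finned aluminium heat sink, same outer size 90 x 65 x 90 mm, 0.7 kg, nine vertical fin plates, comb-like from above. It stands by the same stop edge beside the power supply, centres about 160 mm apart along the edge, on either side of it. It stays where it is.
- pad: Fixed black rubber slab with steel edges, 360 (x) x 160 (y) x 12 (z) mm. Origin: middle of its stop edge, at bench level. x runs along the edge; y points level from the edge across the pad, away from the units (they stand at negative y). The stop edge is the slab's upright 12 mm high side. A spool 36 mm wide, 30 mm high stands on the pad near x = 0, y = 130 mm, clear of the fall.
Not all that is in view belongs to the job. Leave any purple or red look-alike of the part that bears supply_center alone. What is shaped like the part that bears sink_center but turquoise is not meant.

How it is judged:
By the outcome, as a careful person would: the job done as asked, in the order asked, and still so for the second after the job is handed in, with the robot touching nothing.
It also fails if it takes over 42 s, if anything falls off the work surface, if the arm or the gripper's body presses on something with over 40 N, if the wrist force passes 120 N, or if a joint passes its speed limit or range.

## Working session

There is one attempt and no reset: what is moved stays moved. The work goes in short steps, Python scripts to look and compute and a shell command to move; the robot and the scene stay as the last step left them, time stands still between calls to the robot, and variables do not carry over. Pictures are saved under pics/ and viewed, on a budget of 10 in all, crops included, one or two more only if the job needs it, and the job is handed in when it is done.

```bash
mkdir -p pics
cat > h.py <<'E'
import numpy as np, cv2
from plant import status, vision, order, regions_of, manip
def cloud(name,d):
    c=vision.get_calibration(name);K=np.array(c["camera_matrix"]);R=np.array(c["R"]);t=np.array(c["t"])
    v,u=np.mgrid[:384,:512]
    P=np.stack([(u-K[0,2])/K[0,0]*d,(v-K[1,2])/K[1,1]*d,d],-1)
    return (P-t)@R
E
python3 - <<'E'
from h import *
ims=[]
for n in("scene","top"):
    p,d=vision.grab_frame(n)
    np.save(n+"d.npy",d);np.save(n+"p.npy",p)
    ims.append(p)
    W=cloud(n,d)
    for nm in("supply_center","sink_center","pad"):
        for r in regions_of(n,nm):
            m=r["region"]&(d>0); q=W[m]
            print(n,nm,round(r["confidence"],2),np.round(r["extent"]),m.sum(),np.round(np.percentile(q,[2,50,98],axis=0),3).tolist() if m.sum() else None)
    cv2.imwrite(f"pics/{n}0.png",cv2.resize(p[:,:,::-1],(768,576)))
print(manip.tcp_to_grasp,status.state())
E
```

```text
scene supply_center 0.83 [212. 161.  58.  66.] 2956 [[0.51, -0.2, -0.002], [0.568, -0.14, 0.059], [0.6, -0.135, 0.089]]
scene supply_center 0.76 [226. 251.  76.  94.] 5030 [[0.618, 0.025, 0.002], [0.68, 0.075, 0.072], [0.716, 0.098, 0.089]]
scene supply_center 0.71 [143. 202.  70.  78.] 3875 [[0.668, -0.159, 0.003], [0.728, -0.108, 0.065], [0.769, -0.08, 0.089]]
scene supply_center 0.62 [320. 290. 209. 188.] 20902 [[0.382, 0.071, 0.005], [0.601, 0.179, 0.01], [0.727, 0.27, 0.012]]
scene sink_center 0.85 [278. 191.  60.  75.] 3373 [[0.471, -0.045, 0.002], [0.535, 0.008, 0.066], [0.568, 0.026, 0.089]]
scene sink_center 0.57 [279. 140.  34.  44.] 1243 [[0.371, -0.167, 0.043], [0.431, -0.113, 0.084], [0.465, -0.079, 0.088]]
scene pad 0.64 [320. 290. 209. 186.] 20909 [[0.383, 0.07, 0.006], [0.601, 0.179, 0.01], [0.727, 0.269, 0.012]]
top supply_center 0.93 [351. 199.  60.  68.] 3356 [[0.509, -0.202, 0.013], [0.552, -0.165, 0.089], [0.597, -0.137, 0.092]]
top supply_center 0.81 [203. 131.  69.  77.] 2983 [[0.615, 0.014, 0.011], [0.655, 0.051, 0.089], [0.708, 0.09, 0.092]]
top supply_center
[... 459 characters left out ...]
7 {'time': 0.4, 'joint_pos': array([-1.37397811e+00,  5.28052676e-02,  1.61304996e+00, -2.96958204e-06,
        1.47600027e+00, -1.18994869e-01]), 'joint_vel': array([ 0.00119114, -0.00199269, -0.00371076, -0.00014875, -0.00053236,
       -0.00082408]), 'joint_efforts': array([ 1.96756405e-04, -3.93048298e+01, -3.69810998e+01, -1.73095373e-04,
        2.39915302e-03,  6.01839091e-06]), 'tool_pos': array([ 0.1941045 , -0.59400619,  0.23114857]), 'tool_rot': array([-1.31265341e-04,  9.87558615e-01,  1.57251278e-01, -6.58955937e-06]), 'contact_force': array([-0.06353468,  0.57559981, -0.01230546]), 'ft_torque': array([-0.00257941,  0.01763739, -0.03417915]), 'gripper_width': 0.9981970452355788}
```

View pics/top0.png

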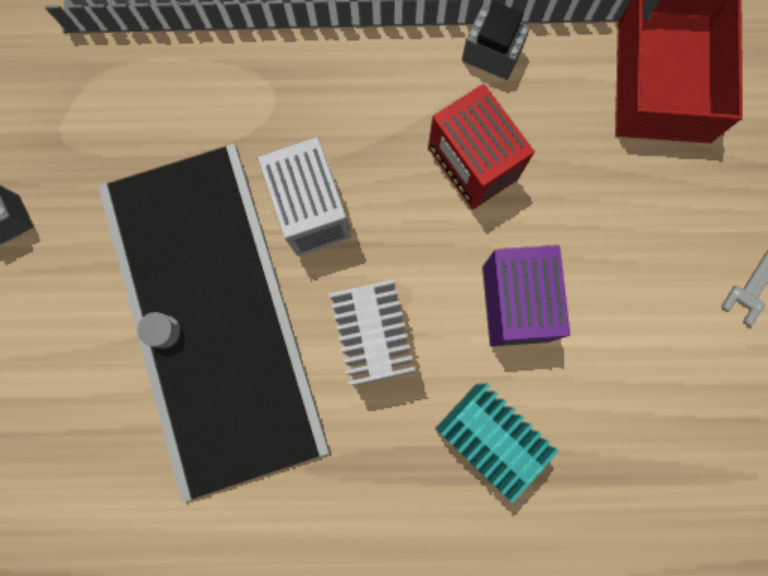

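View pics/scene0.png

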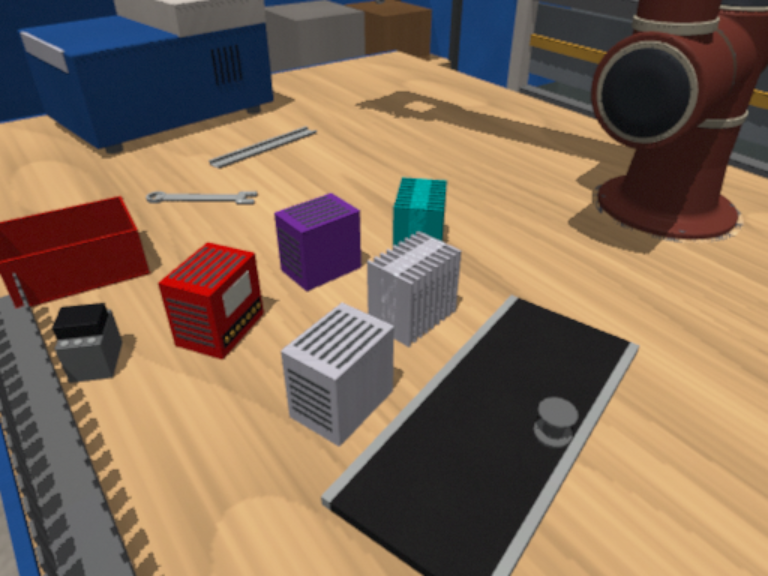

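The scene shows five boxes. In the 768-px top view they are:
- white vented box at (305,195)
- red look-alike at (481,145)
- purple look-alike at (527,295)
- white finned sink at (372,333)
- turquoise finned box at (496,443)

The white vented box is the supply. The stop edge runs from (232,147) to (325,455). Next I'll measure the poses and check a close crop.

```bash
cat >> h.py <<'E'
def rect(W,d,m,zlo,zhi):
    k=m&(d>0)&(W[...,2]>zlo)&(W[...,2]<zhi)
    k=cv2.morphologyEx(k.astype(np.uint8),cv2.MORPH_OPEN,np.ones((2,2)))>0
    r=cv2.minAreaRect((W[k][:,:2]*1000).astype(np.float32)); return r,cv2.boxPoints(r)
E
python3 - <<'E'
from h import *
p,d=vision.grab_frame("top");W=cloud("top",d)
box=lambda a,b,c,e:(lambda m:(m.__setitem__((slice(b,e),slice(a,c)),True),m)[1])(np.zeros((384,512),bool))
for nm,b,z in(("supply",(165,85,240,172),(.08,.1)),("sink",(215,180,282,262),(.08,.1)),("pad",(60,90,225,340),(.006,.02))):
    r,q=rect(W,d,box(*b),*z);print(nm,np.round(r[0],1),np.round(r[1],1),round(r[2],2),np.round(q).tolist())
# steel stop edge pixels
m=box(140,90,225,310)&(p.min(-1)>120)&(np.ptp(p.astype(int),axis=-1)<25)&(W[...,2]>.005)&(W[...,2]<.02)
q=W[m][:,:2];vx=cv2.fitLine(q.astype(np.float32),cv2.DIST_HUBER,0,.01,.01).ravel();print("edge strip",vx,np.degrees(np.arctan2(vx[1],vx[0])),np.round([q.min(0),q.max(0)],3),len(q))
n=np.array([-vx[1],vx[0]]);n*=np.sign(n[1]);s=(q-vx[2:])@n;print("n",n,np.percentile(s,[1,5,95,99]))
cv2.imwrite("pics/crop.png",cv2.resize(np.hstack([p[80:180,160:250],np.load("scenep.npy")[195:295,175:275]])[:,:,::-1],None,fx=4,fy=4))
E
```

```text
supply [599.8  29.9] [297.9  66.9] 18.12 [[448.0, 15.0], [469.0, -48.0], [752.0, 44.0], [731.0, 108.0]]
sink [519.  -15.7] [115.4  73.7] 11.64 [[455.0, 9.0], [470.0, -63.0], [583.0, -40.0], [568.0, 32.0]]
pad [557.7 123.7] [361.5 244.5] 17.0 [[349.0, 188.0], [421.0, -46.0], [766.0, 60.0], [695.0, 293.0]]
edge strip [0.9550398  0.2964777  0.5635869  0.08984345] 17.246164 [[0.397 0.035]
 [0.742 0.149]] 1357
n [-0.2964777  0.9550398] [-0.00487942 -0.00456674  0.00460469  0.00505316]
```

View pics/crop.png

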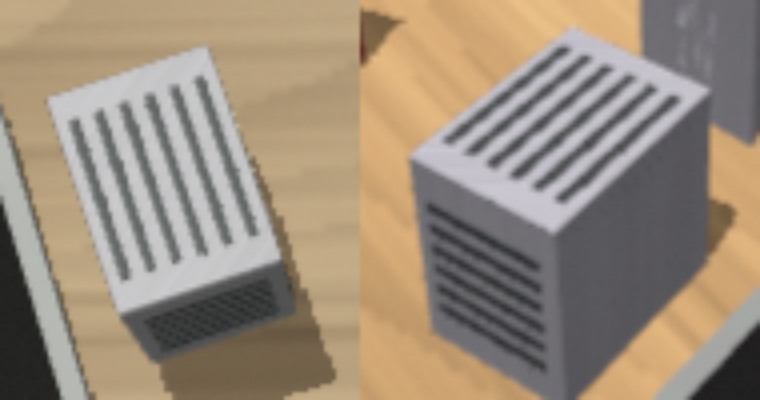

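The crop shows the white box with vent slots on top. The face towards the pad is plain, so the terminals are on the far side. My window mask for the supply also caught its neighbour, so I'll refine it with the network mask.

Run:
```python
from h import *
p,d=vision.grab_frame("top");W=cloud("top",d)
e0=np.array([.5635869,.08984345]);t=np.array([.95504,.29648]);n=np.array([-.29648,.95504]);e0=e0-.005*n
for nm,c in(("supply_center",(203,131)),("sink_center",(250,221))):
    r=min(regions_of("top",nm),key=lambda r:np.hypot(r["extent"][0]-c[0],r["extent"][1]-c[1]))
    R,q=rect(W,d,r["region"],.08,.1);print(nm,np.round(R[0],1),np.round(R[1],1),round(R[2],2))
    print([np.round([(x/1000-e0)@t,(x/1000-e0)@n],3).tolist() for x in q],np.round(q).tolist())
tt=(np.array([.7,.1])-e0)@t
from scipy.spatial.transform import Rotation as Ro
s=status.state();w=s["tool_rot"];print(Ro.from_quat(np.r_[w[1:],w[0]]).as_matrix().round(3),s["tool_pos"],s["time"])
```

```text
supply_center [595.   28.2] [287.6  66.3] 18.0
[[-0.133, -0.032], [-0.132, -0.098], [0.156, -0.094], [0.155, -0.028]] [[448.0, 15.0], [468.0, -48.0], [742.0, 41.0], [722.0, 104.0]]
sink_center [518.5 -18. ] [113.5  69.2] 11.77
[[-0.128, -0.045], [-0.135, -0.114], [-0.022, -0.124], [-0.015, -0.056]] [[456.0, 4.0], [470.0, -63.0], [581.0, -40.0], [567.0, 27.0]]
[[ 0.951  0.311  0.   ]
 [ 0.311 -0.951  0.   ]
 [ 0.    -0.    -1.   ]] [ 0.19411949 -0.59407259  0.23130377] 0.6
```

Run:
```python
from h import *
c=vision.get_calibration("top");K=np.array(c["camera_matrix"]);R=np.array(c["R"]);tt=np.array(c["t"])
e0=np.array([.5635869,.08984345]);t=np.array([.95504,.29648]);n=np.array([-.29648,.95504]);e0=e0-.005*n
C=-R.T@tt
P=[]
for u,v in((172,105),(211.7,91.6),(230,145),(190,158)):
    r=R.T@np.linalg.solve(K,[u,v,1]);X=C+r*(.09-C[2])/r[2];P.append(X[:2])
P=np.array(P);print(P.round(3),[np.round([(x-e0)@t,(x-e0)@n],3).tolist() for x in P],np.linalg.norm(P-np.roll(P,1,0),axis=1).round(3))
m=P.mean(0);print("centre",m,(m-e0)@t,(m-e0)@n)
# TCP start for push: n=-0.15 relative to edge
b=np.array([[.951,.311,0],[.311,-.951,0],[0,0,-1]])
for k in(-.15,-.1,-.065):
    X=np.r_[e0+((m-e0)@t)*t+k*n,.03];print(k,X,(b.T@(X-[.1941,-.5941,.2313])*1000).round())
print(np.degrees(np.arctan2(t[1],t[0])),"jaw axis now",np.degrees(np.arctan2(-.951,.311)))
```

```text
[[0.696 0.096]
 [0.716 0.036]
 [0.632 0.009]
 [0.613 0.068]] [[0.128, -0.028], [0.13, -0.091], [0.041, -0.092], [0.041, -0.03]] [0.087 0.063 0.088 0.062]
centre [0.66434826 0.05257188] 0.08518085787663406 -0.06046956337145877
-0.15 [ 0.69089243 -0.03293333  0.03      ] [ 647. -379.  201.]
-0.1 [0.67606843 0.01481867 0.03      ] [ 648. -429.  201.]
-0.065 [0.66569163 0.04824507 0.03      ] [ 648. -464.  201.]
17.2462899507955 jaw axis now -71.89100342274014
```

The supply's top corners give an 89×63 mm footprint, centred at t = +85 mm along the edge. Its back is about 28 mm from the edge, and it is square to within 1°. The sink is on the −t side. I'm moving now, yawing −89° so that tool x is the push direction and tool y runs along the edge.

```bash
python3 -m crank '[40,-25,0,-8.5,50, 80,-49,0,-17,50, 120,-74,0,-25.5,50, 160,-99,0,-34,50, 200,-123,0,-42.5,50, 240,-148,0,-51,50, 280,-173,0,-59.5,50, 320,-197,0,-68,50, 360,-222,0,-76.5,50, 400,-247,0,-85,50]'
cat > go.py <<'E'
from h import *
from scipy.spatial.transform import Rotation as Ro
e0=np.array([.5635869,.08984345]);t=np.array([.95504,.29648]);n=np.array([-.29648,.95504]);e0=e0-.005*n
def st():
    s=status.state();w=s["tool_rot"];M=Ro.from_quat(np.r_[w[1:],w[0]]).as_matrix();p=s["tool_pos"]
    a=np.degrees(np.arctan2(M[1,1],M[0,1]))
    print("t,n,z mm",(1000*np.array([(p[:2]-e0)@t,(p[:2]-e0)@n,p[2]])).round(1),"jaw-t deg",round(a-17.246,2),"F tn z",np.round([s["contact_force"][:2]@t,s["contact_force"][:2]@n,s["contact_force"][2]],1),"time",s["time"],"grip",round(s["gripper_width"],2))
    return M,p
if __name__=="__main__":
    import sys
    M,p=st()
    if len(sys.argv)>1:
        a=[float(x)/1000 for x in sys.argv[1:]];X=np.r_[e0+a[0]*t+a[1]*n,a[2]];print("shift",(M.T@(X-p)*1000).round(1))
E
python3 go.py 85 -130 231
```

```text
time: 1.6
tool_pos: [0.4987, -0.2334, 0.2317]
tool_rot: [0.001, 0.619, 0.785, 0.0]
contact_force: [0.1, -1.1, -0.5]
gripper_width: 0.501
t,n,z mm [-157.8 -284.5  231.7] jaw-t deg -3.8 F tn z [-0.2 -1.1 -0.5] time 1.6 grip 0.5
shift [170.2 232.1   0.7]
```

```bash
python3 -m crank '[22,30,0,-1,50, 44,60,0,-2,50, 66,90,0,-3,50, 88,120,0,-4,50, 110,150,0,-4,50, 132,180,0,-4,50, 154,210,0,-4,50, 170,232,0,-4,50, 170,232,0,-4,50, 170,232,0,-4,50]'; python3 go.py 85 -130 32
python3 - <<'E'
from h import *
p,d=vision.grab_frame("scene");cv2.imwrite("pics/s1.png",cv2.resize(p[60:330,60:420,::-1],None,fx=2,fy=2))
E
```

```text
time: 2.6
tool_pos: [0.685, -0.0167, 0.231]
tool_rot: [-0.0, 0.594, 0.805, -0.0]
contact_force: [0.2, -0.6, -0.4]
gripper_width: 0.503
t,n,z mm [  84.4 -132.8  231. ] jaw-t deg -0.1 F tn z [-0.  -0.6 -0.4] time 2.6 grip 0.5
shift [  2.8   0.8 199. ]
```

View pics/s1.png

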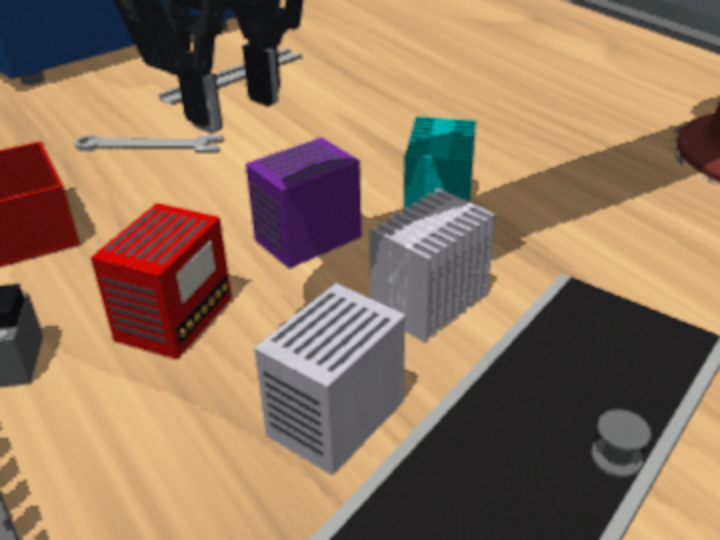

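The gripper is lined up with the edge, in a clear gap behind the supply at about (330,375) in the crop. Next I descend and push low.

```bash
python3 -m crank '[0,0,35,0,50, 0,0,70,0,50, 0,0,105,0,50, 0,0,140,0,50, 0,0,165,0,50, 0,0,185,0,50, 0,0,196,0,50, 0,0,196,0,50, 0,0,196,0,50, 0,0,196,0,50]'|tail -2; python3 go.py
python3 -m crank '[4,0,0,0,50, 8,0,0,0,50, 12,0,0,0,50, 16,0,0,0,50, 20,0,0,0,50, 24,0,0,0,50, 28,0,0,0,50, 32,0,0,0,50, 35,0,0,0,50, 38,0,0,0,50]'; python3 go.py
```

```text
contact_force: [0.6, 0.5, 0.4]
gripper_width: 0.502
t,n,z mm [  85.4 -133.8   37.4] jaw-t deg -0.17 F tn z [0.7 0.3 0.4] time 3.65 grip 0.5
time: 4.65
tool_pos: [0.6744, 0.019, 0.0359]
tool_rot: [0.001, 0.594, 0.804, 0.0]
contact_force: [0.5, -4.1, 1.2]
gripper_width: 0.498
t,n,z mm [ 84.8 -95.5  35.9] jaw-t deg -0.17 F tn z [-0.7 -4.1  1.2] time 4.65 grip 0.5
```

The fingers are touching, with about 4 N of sliding force, so friction is high. I'll go lower so the supply slides rather than tips, and push on to the edge.

```bash
python3 -m crank '[-6,0,0,0,50, -6,0,5,0,50, -6,0,10,0,50, -6,0,10,0,50, -3,0,10,0,50, 0,0,10,0,50, 2,0,10,0,50, 4,0,10,0,50, 6,0,10,0,50, 8,0,10,0,50]'|tail -2; python3 go.py
python3 -m crank '[1,0,0,0,50, 2,0,0,0,50, 3,0,0,0,50, 4,0,0,0,50, 5,0,0,0,50, 6,0,0,0,50, 7,0,0,0,50, 8,0,0,0,50, 8,0,0,0,50, 8,0,0,0,50]'|tail -2; python3 go.py
python3 - <<'E'
from h import *
p,d=vision.grab_frame("scene");cv2.imwrite("pics/s2.png",cv2.resize(p[120:330,120:340,::-1],None,fx=2.5,fy=2.5))
E
```

```text
contact_force: [1.1, -2.5, -0.5]
gripper_width: 0.501
t,n,z mm [ 84.2 -86.6  24.9] jaw-t deg -0.14 F tn z [ 0.3 -2.7 -0.5] time 5.65 grip 0.5
contact_force: [0.9, -1.4, -1.4]
gripper_width: 0.502
t,n,z mm [ 84.5 -78.8  25.3] jaw-t deg -0.15 F tn z [ 0.5 -1.6 -1.4] time 6.65 grip 0.5
```

View pics/s2.png

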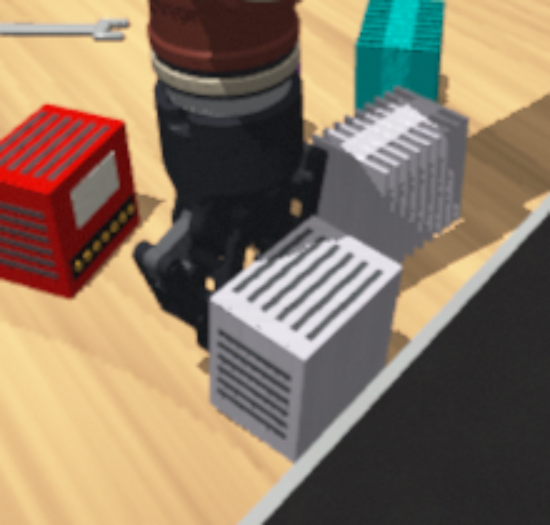

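The supply is upright with a gap still to the stop edge, its bottom corner at (295,455). The sink is untouched. I'll keep pushing until the force rises.

```bash
python3 -m crank '[1,0,0,0,50, 2,0,0,0,50, 3,0,0,0,50, 4,0,0,0,50, 5,0,0,0,50, 6,0,0,0,50, 6,0,0,0,50, 6,0,0,0,50, 6,0,0,0,50, 6,0,0,0,50]'|tail -2; python3 go.py
python3 -m crank '[1,0,0,0,50, 1,0,0,0,50, 2,0,0,0,50, 2,0,0,0,50, 3,0,0,0,50, 3,0,0,0,50, 4,0,0,0,50, 4,0,0,0,50, 4,0,0,0,50, 4,0,0,0,50]'|tail -2; python3 go.py
python3 - <<'E'
from h import *
p,d=vision.grab_frame("scene");cv2.imwrite("pics/s3.png",cv2.resize(p[120:330,120:340,::-1],None,fx=2.5,fy=2.5))
E
```

```text
contact_force: [1.2, -5.8, -1.1]
gripper_width: 0.503
t,n,z mm [ 84.7 -74.3  25.8] jaw-t deg -0.15 F tn z [-0.6 -5.9 -1.1] time 7.7 grip 0.5
contact_force: [1.6, -14.3, 3.0]
gripper_width: 0.501
t,n,z mm [ 84.8 -73.6  27. ] jaw-t deg -0.13 F tn z [ -2.8 -14.1   3. ] time 8.7 grip 0.5
```

View pics/s3.png

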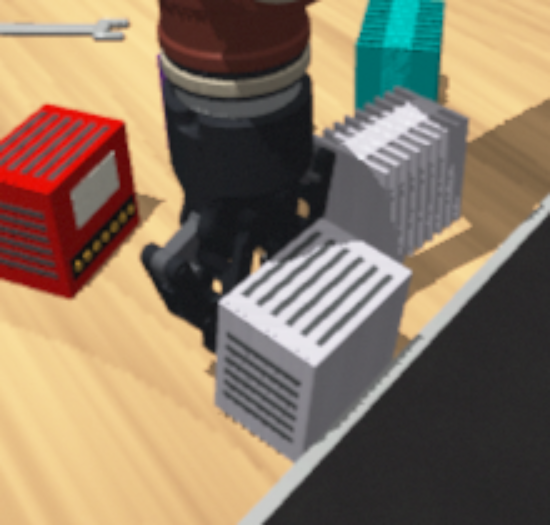

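The force has risen to 14 N and travel has stopped, so the supply is against the edge, as the picture shows near (310,450). I'll back off and raise to a tip height of 72 mm.

```bash
python3 -m crank '[-10,0,0,0,50, -18,0,0,0,50, -18,0,-15,0,50, -18,0,-30,0,50, -18,0,-45,0,50, -18,0,-47,0,50, -18,0,-47,0,50, -18,0,-47,0,50, -18,0,-47,0,50, -18,0,-47,0,50]'|tail -2; python3 go.py 85 -73.6 72
```

```text
contact_force: [-0.2, -0.2, -0.3]
gripper_width: 0.495
t,n,z mm [ 83.9 -86.7  71.3] jaw-t deg -0.15 F tn z [-0.2 -0.1 -0.3] time 9.75 grip 0.49
shift [13.1  1.  -0.7]
```

```bash
python3 -m crank '[6,0,0,0,50, 12,0,0,0,50, 17,0,-4,0,50, 21,0,-8,0,50, 25,0,-11,0,50, 29,0,-14,0,50, 32,0,-16,0,50, 36,0,-18,0,50, 40,0,-20,0,50, 44,0,-22,0,50]'|tail -2; python3 go.py
python3 - <<'E'
from h import *
p,d=vision.grab_frame("scene");cv2.imwrite("pics/s4.png",cv2.resize(p[120:330,120:340,::-1],None,fx=2.5,fy=2.5))
E
```

```text
contact_force: [0.0, -1.3, -0.9]
gripper_width: 0.5
t,n,z mm [ 84.6 -42.6  94.4] jaw-t deg -0.15 F tn z [-0.4 -1.3 -0.9] time 10.75 grip 0.5
```

View pics/s4.png

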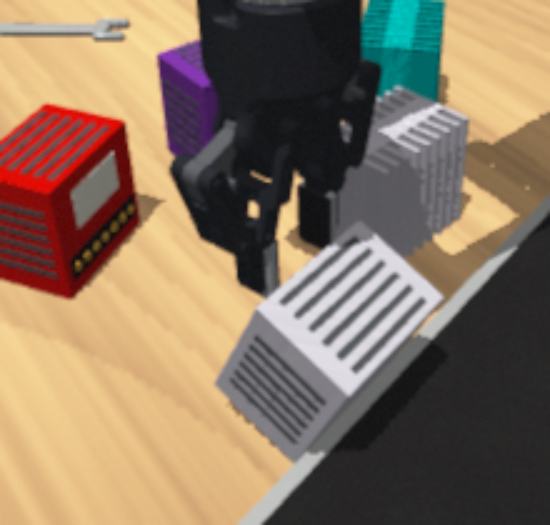

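It is tipping cleanly about the edge, at roughly 30°, with its top-right corner at (440,300). I'll continue past the balance point and then hold.

```bash
python3 -m crank '[5,0,-2,0,50, 10,0,-4,0,50, 15,0,-5,0,50, 20,0,-6,0,50, 24,0,-6,0,50, 28,0,-6,0,50, 32,0,-6,0,50, 35,0,-6,0,50, 38,0,-6,0,50, 38,0,-6,0,50]'|tail -2; python3 go.py
python3 - <<'E'
from h import *
p,d=vision.grab_frame("scene");cv2.imwrite("pics/s5.png",cv2.resize(p[120:330,120:340,::-1],None,fx=2.5,fy=2.5))
E
```

```text
contact_force: [-0.5, 0.0, 0.4]
gripper_width: 0.499
t,n,z mm [ 84.6  -4.6 100.2] jaw-t deg -0.13 F tn z [-0.4  0.2  0.4] time 11.8 grip 0.5
```

View pics/s5.png

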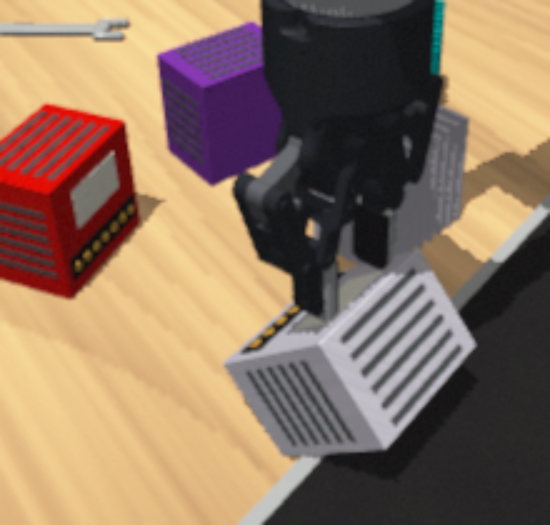

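It is past 45°, the force has gone to zero, and it is falling freely with the terminals coming up at (275,325). I'll raise the gripper clear.

```bash
python3 -m crank '[0,0,0,0,50, 0,0,0,0,50, 0,0,-10,0,50, 0,0,-30,0,50, 0,0,-55,0,50, -15,0,-80,0,50, -45,0,-105,0,50, -80,0,-120,0,50, -120,0,-120,0,50, -150,0,-120,0,50]'|tail -2; python3 go.py
python3 -m crank '[-40,0,0,0,50, -80,0,0,0,50, -110,0,0,0,50, -110,0,0,0,50, -110,0,0,0,50, -110,0,0,0,50, -110,0,0,0,50, -110,0,0,0,50, -110,0,0,0,50, -110,0,0,0,50]'|tail -2
python3 - <<'E'
from go import *
a,_=vision.grab_frame("scene");p,d=vision.grab_frame("top");W=cloud("top",d)
cv2.imwrite("pics/s6.png",np.hstack([a[100:340,100:400],p[60:300,60:320]])[:,:,::-1])
q=W[60:175,100:240].reshape(-1,3);q=q[(q[:,2]>.06)&(q[:,2]<.1)]
T=np.c_[(q[:,:2]-e0)@t,(q[:,:2]-e0)@n,q[:,2]];T=T[T[:,0]>0.02]
print(len(T),np.percentile(T,[2,50,98],axis=0).round(3))
st()
for nm in("sink_center",):
    for r in regions_of("top",nm): print(np.round(r["extent"]),round(r["confidence"],2))
E
```

```text
contact_force: [0.9, 1.0, -0.4]
gripper_width: 0.497
t,n,z mm [  84.7 -157.4  222.8] jaw-t deg -0.2 F tn z [ 1.1  0.7 -0.4] time 12.85 grip 0.5
contact_force: [0.5, -0.1, -0.0]
gripper_width: 0.5
3471 [[ 0.042 -0.022  0.067]
 [ 0.085  0.02   0.077]
 [ 0.129  0.065  0.08 ]]
t,n,z mm [  84.1 -264.8  220.3] jaw-t deg -0.14 F tn z [-0.4 -0.  -0.8] time 13.95 grip 0.5
```

View pics/s6.png

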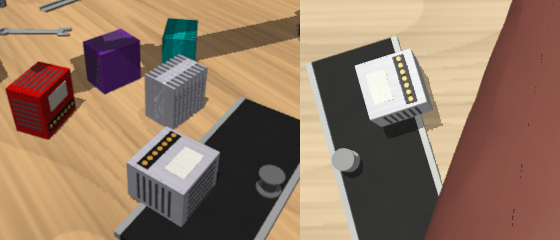

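The supply lies flat on the pad with the terminal row up, at about (160,150) in the left half of the picture. Its top face is at 77 mm, which is 12 + 65. Now a check that it is at rest and the sink hasn't moved; then I'll hand in.

Run:
```python
from go import *
a,d=vision.grab_frame("scene")
a0=np.load("scenep.npy").astype(int);D=np.abs(a.astype(int)-a0).max(-1)
W0=cloud("scene",np.load("scened.npy"));W=cloud("scene",d)
for r in regions_of("scene","sink_center"): print("sink",np.round(r["extent"]),round(r["confidence"],2))
dd=np.abs(d-np.load("scened.npy"));print("sink top depth change",np.median(dd[160:175,262:300]),np.percentile(dd[160:175,262:300],90))
q=W[200:320,150:330].reshape(-1,3);T=np.c_[(q[:,:2]-e0)@t,(q[:,:2]-e0)@n,q[:,2]]
k=T[(T[:,0]>.05)&(T[:,0]<.12)&(T[:,1]>-.01)&(T[:,1]<.055)&(T[:,2]>.05)]
A=np.linalg.lstsq(np.c_[k[:,:2],np.ones(len(k))],k[:,2],rcond=None)[0];print("top plane slope deg",np.degrees(A[:2]).round(2),"z",np.median(k[:,2]))
order.job_done()
```

```text
sink [278. 141.  40.  48.] 0.81
sink [276. 190.  63.  75.] 0.72
sink [276. 277.  93.  97.] 0.17
sink top depth change 0.0011480749 0.0026593558
top plane slope deg [ 0.12 -0.58] z 0.07575271050382257
the job is handed in; nothing more can be done
```

The power supply is lying flat on its back on the pad with its terminals facing up, and I handed the job in at about 14 s of the 42 s allowed. I pushed the plain boxed unit (not the red or purple look-alikes) low against the stop edge. Then I tipped it over from about 72 mm up, let it fall by itself and backed the arm off.

**Last checks**
- **Lying flat:** the top face is at 76–77 mm (77 expected), with a tilt under 0.6°. The screw terminals show on top.
- **Heat sink:** it has not visibly moved. Its depth changed by about 1 mm, which is noise level, and its outline shifted 1–2 pixels.
- **Forces:** the highest reading was about 14 N, checked at the end of each move rather than continuously. The arm was clear of everything at hand-in.

**Less than ideal:** the supply overhangs the stop edge by about 22 mm, more than the 12 mm I expected, because it slipped back slightly as it fell. Its centre is about 20 mm inside the edge, so it sits stably, and I did not push it further. The network also gave one false heat sink detection on the supply, at 0.17 confidence.

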